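# Close up the bottle caddy on the desk

## Robot

A 6-joint arm with a two-finger parallel gripper is mounted at the origin on the work surface. World frame = base frame: x ahead of the robot, y to its left, z up, the work surface at z = 0. Lengths are in mm, angles in rad, forces in N, time in s.
With the tool pointing down it reaches from about 275 to 1000 mm from the base axis. Payload 8.4 kg.
Tool frame: the origin (TCP) lies midway between the tips of the shut fingers; the grasp point (between the pads) lies 19 mm behind it; z points along the fingers, y is the line along which they close (so a half turn about z gives the same grasp; the last joint's range is limited). The gripper opens to 85 mm and grips with 20 to 120 N. Pads are 22 mm wide; open, the fingers measure 114 mm over their backs; the gripper's body (76 mm by 85 mm) begins 54 mm behind the grasp point. The pads swing forward as they close: fully open they stand 13 mm farther back than shut.
Start: joints at [1.25, 0.353, 1.633, -0, 1.155, -0.002], TCP at [195.891, 593.511, 231.281] pointing down, gripper open.
Joint ranges: [-2.63, 2.63], [-0.92, 2.1], [0.06, 2.66], [-1.3, 4.44], [0, 2.69], [-3.02, 3.02]. Speed limits (rad/s): [2.22, 2.22, 2.79, 3.14, 3.14, 3.14].

## Interface

Orientations are given as a rotation vector (axis times angle).
In Python, from cell import get_obs, snapshot, job gives the robot as it stands.
- The arm moves only by the shell command python3 -m pendant 'ROWS' [FORCE]. ROWS is JSON, a list of rows, each a list of 7 numbers: the shift along the tool's x, y, z each as a share of 4 cm, from -1 to 1, then the turn, a rotation vector about the tool's x, y, z each as a share of 45 degrees, from -1 to 1, then the opening, from 0 (shut) to 1 (fully open). In form: [[tx, ty, tz, ax, ay, az, grip], ...]. A call has 1 to 10 rows; each row shifts and turns the commanded pose from where the row before left it, along the tool's axes as they then stand; what a row does not reach is not made up. A row lasts 1/8 s, in which the tool goes at most 62.5 mm and 10.7 degrees, less where a joint would pass 70% of its speed; a pose out of reach is approached as far as the arm can. A call with a number of a shift or a turn outside -1 to 1 is refused whole. A call with a gripper value outside its range is refused whole. The fingers move at their own pace and stop on an object; FORCE is the grip in N (left out, the last holds). Time passes only in rows, so rows that do not move let the fingers close. It gives the time, the measured TCP pose, the force, the opening and the grip force at its end, in the units of the state.
- get_obs(): the state, without advancing time (a new reading comes with each control period).
- snapshot(name): name is "scene" or "top"; returns a dict with "image" (480x640x3 uint8, red, green, blue), "fovy" (degrees; the focal length in pixels is half the picture's height over the tangent of half this angle, whatever the lens; pixels are square), "cx", "cy" (the principal point, pixels), "R" (3x3) and "t" (3): a world point X has camera coordinates R X + t. Camera axes: x right, y down, z forward; pixel columns grow to the right and rows downward; lengths in mm; the calibration is good to about 2 mm. A picture is of the moment at which its call begins. There is no depth.
- job.sign_off(): hands the job in; it is judged then, once.
The state is a dict: "time_s": time; "q": joint angles; "qvel": joint speeds; "joint_efforts": joint torques, N m; "ee_pos": TCP position; "orientation": TCP orientation; "ft_force": force on the tool from outside, world axes, zero at the start; "wrist_torque": the same for the moment, N m; "grip_width": opening from 0.0 (shut) to 1.0 (fully open); "gripper_force": force on a finger pad.
Only numpy, scipy, OpenCV 4.12 (cv2) and the standard library are available. Lean on these libraries where they do the work, as an engineer would, in place of code of your own. Each camera call takes 0.05 s, during which the arm holds its last target. There are 200 camera calls.

## Task

Put the wooden bottle caddy on the desk back together: pick up the holed cover plate, lower it over the bottle neck and the two pins until it lies flush on the end blocks, then take the stopper from its rest cup and set it upright and fully home in the bottle neck. Set both down gently, without letting them drop, and leave everything else on the desk where it is.

Things in the scene. Friction and masses are not known exactly. Their poses are not given: they have to be found in the camera images.
- caddy: wooden caddy, fixed: board 180 (x) by 58 (y) by 12 mm, a block 44 mm long, 58 wide at each end, block tops 60 mm above the desk; an upright steel pin amid each block top; between the blocks an amber glass bottle, body 52 mm diameter up to 48 mm above the desk, also fixed. Origin: centre of the underside; x along the board, z up. Same after a half turn.
- pin_a (a point): tip of the steel pin at x = +68 mm, y = 0 of the caddy, 100 mm above the desk. Both pins are 12 mm in diameter and 40 mm tall, the top 10 mm tapering to 5 mm.
- pin_b (a point): tip of the other, equal pin, at x = -68 mm, y = 0 of the caddy.
- seat (a point): point in the middle of the caddy, level with the block tops (60 mm above the desk): the cover's origin lies here when it is flush. The neck then stands 29 mm and the pins 24 mm above the cover; beside its middle there is free space below, so fingertips may reach a little below its sides there. Axes as the caddy's.
- rim (a point): centre of the bottle's mouth, level with its rim, 105 mm above the desk. The neck is straight, 35 mm outer diameter, from 62 mm above the desk up to the rim; its bore is 27 mm in diameter and more than 40 mm deep.
- cover: loose wooden cover plate, 180 (x) by 64 (y) by 16 (z) mm, about 0.13 kg, starts flat on the desk. Through holes: a square one of 42 mm in the middle, round ones of 15 mm diameter at x = +68 and x = -68 mm, y = 0. Origin: centre of its underside; x along its length, z up. Same after a half turn. Can be gripped across its 64 mm width at the middle.
- rest: white ceramic rest cup in which the stopper waits, fixed to the desk: round, 56 mm diameter at the widest, rim 40 mm above the desk, bore about 30 mm at the rim, 36 mm deep. Origin: centre of its underside.
- stopper: loose dark wooden stopper, 78 mm tall, about 0.07 kg, round: tapered plug (17 mm diameter at the foot, 24 at 32 mm up), collar 48 mm diameter from 32 to 38 mm, grip 30 mm diameter from 38 to 78 mm. Origin: centre of the foot, z up. Starts upright in the rest cup, foot 8 mm above the desk. When home its collar lies on the neck's rim, foot 32 mm below it. The collar is wider than the cover's hole.
- slat: bystander, loose: plain wooden slat without holes, 130 by 55 by 18 mm, lying flat. Origin: centre of its underside.
- tape: bystander, loose: roll of paper tape lying flat, 66 mm diameter, 24 mm tall. Origin: centre of its underside.
- mug: bystander, loose: white lidded mug, 80 mm diameter, 92 mm tall, handle at +y. Origin: centre of its underside.
- jar: bystander, loose: black lidded jar, 100 mm diameter, 150 mm tall. Origin: centre of its underside.
- pencup: bystander, loose: square aluminium pen cup, 75 by 75 by 90 mm, pens up to 165 mm. Origin: centre of its underside.
- mouse: bystander, loose: grey computer mouse, 105 by 60 by 34 mm. Origin: centre of its underside.
- figurine: bystander, loose: black elephant figurine, about 115 mm long, 85 mm tall. Origin: on the desk under the middle of its body.
There are look-alikes about, which are no part of the job. Leave any orange look-alike of the cover alone.

How it is judged (in metres and radians):
On the way, in this order (a step that is already met when the one before it is completed fails the run):
1. the cover plate lies flush on both end blocks, over the neck and both pins, while the stopper is not yet in the bottle (z of cover in the frame of seat between -0.003 and 0.003 m and horizontal distance between cover and seat below 0.005 m and angle between the z axis of cover and the z axis of caddy, either way round below 0.04 rad and angle between the x axis of cover and the x axis of caddy, either way round below 0.06 rad and distance between stopper and rim above 0.06 m), for 0.2 s.
2. the stopper is fully home in the bottle neck (z of stopper in the frame of rim between -0.035 and -0.029 m and horizontal distance between stopper and rim below 0.006 m and angle between stopper's own z axis and vertical below 0.08 rad), for 0.2 s.
At the end, for the whole second after the job is handed in: The cover lies flush on the caddy's end blocks over both pins (height within 3 mm, centred within 5 mm, level within 0.04 rad) and the stopper stands upright in the neck with its collar on the rim (height within 3 mm, centred within 6 mm, tilt under 0.08 rad), both at rest (all of step 2 and z of cover in the frame of seat between -0.003 and 0.003 m and horizontal distance between cover and seat below 0.005 m and angle between the z axis of cover and the z axis of caddy, either way round below 0.04 rad and angle between the x axis of cover and the x axis of caddy, either way round below 0.06 rad and linear speed of each of cover, stopper below 0.02 m/s); the robot touches nothing.
It fails at once if a bystander is shifted by more than 30 mm or knocked over (distance of any of slat, tape, mug, jar, pencup, mouse, figurine from where it was at the start of the episode above 0.03 m or angle between any of slat, tape, mug, jar, pencup, mouse, figurine's own z axis and vertical above 0.5 rad).
It fails at once if the cover is dropped: faster than 0.4 m/s within 45 mm above its seat (horizontal distance between cover and seat below 0.03 m and z of cover in the frame of seat below 0.045 m and linear speed of cover above 0.4 m/s).
It fails at once if the stopper is dropped: faster than 0.4 m/s at the neck (horizontal distance between stopper and rim below 0.02 m and z of stopper in the frame of rim below 0.02 m and linear speed of stopper above 0.4 m/s).
It also fails if it takes over 72 s, if anything falls off the work surface, if the arm or the gripper's body presses on something with over 40 N, if the wrist force passes 120 N, or if a joint passes its speed limit or range.

## Working session

There is one attempt and no reset: what is moved stays moved. The work goes in short steps, Python scripts to look and compute and a shell command to move; the robot and the scene stay as the last step left them, time stands still between calls to the robot, and variables do not carry over. Pictures are saved under pics/ and viewed, at most 10 in all, crops included, and the job is handed in when it is done.

```bash
mkdir -p pics; ls; python3 - <<'E'
from cell import get_obs, snapshot
import cv2,numpy as np
for n in ("scene","top"):
    s=snapshot(n); cv2.imwrite(f"pics/{n}0.png",s["image"][:,:,::-1]); print(n,s["fovy"],s["cx"],s["cy"],np.round(s["R"],4).tolist(),np.round(s["t"],1).tolist(), [k for k in s])
print(get_obs())
E
```

```text
pics
scene 55.328647717067724 319.99935255124495 237.4422825517838 [[-0.7278, 0.6858, -0.0035], [0.4929, 0.5194, -0.6981], [-0.4769, -0.5098, -0.716]] [429.2, -183.3, 1371.2] ['image', 'fovy', 'cx', 'cy', 'R', 't']
top 50.64184296047441 321.5905979244303 236.96867733991098 [[0.0237, -0.9997, 0.0034], [-0.9913, -0.0239, -0.1295], [0.1295, -0.0003, -0.9916]] [-37.5, 564.2, 1157.8] ['image', 'fovy', 'cx', 'cy', 'R', 't']
{'time_s': 0.1, 'q': array([ 1.24961399e+00,  3.53585184e-01,  1.63403188e+00, -7.27973714e-07,
        1.15521760e+00, -2.40324000e-03]), 'qvel': array([ 0.00046302, -0.00303874, -0.00227204,  0.00125747,  0.00192458,
       -0.00012493]), 'joint_efforts': array([ 1.02273767e-03, -6.06361413e+01, -3.42815995e+01,  1.70434132e-04,
        3.99029275e-03,  1.22863077e-05]), 'ee_pos': array([195.7500406 , 593.11510798, 230.64476049]), 'orientation': array([-4.98587314e-01, -3.10157355e+00,  1.92551672e-03]), 'ft_force': array([-0.07141175,  1.05201066,  0.32071848]), 'wrist_torque': array([-0.05096947, -0.02654809,  0.03039373]), 'gripper_force': 0.0, 'grip_width': 1.0008037314936382}
```

View pics/scene0.png

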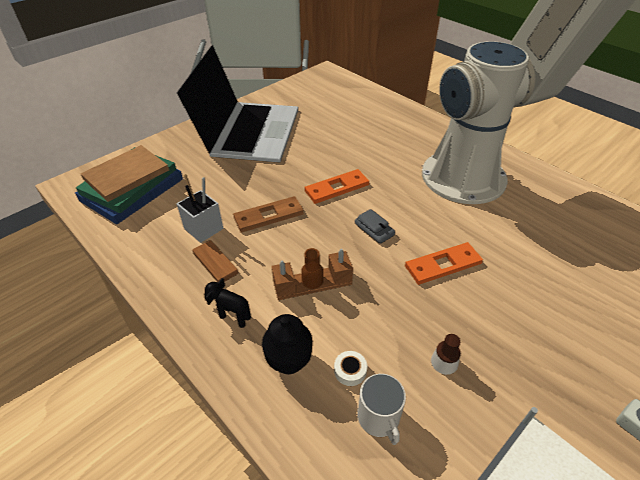

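View pics/top0.png

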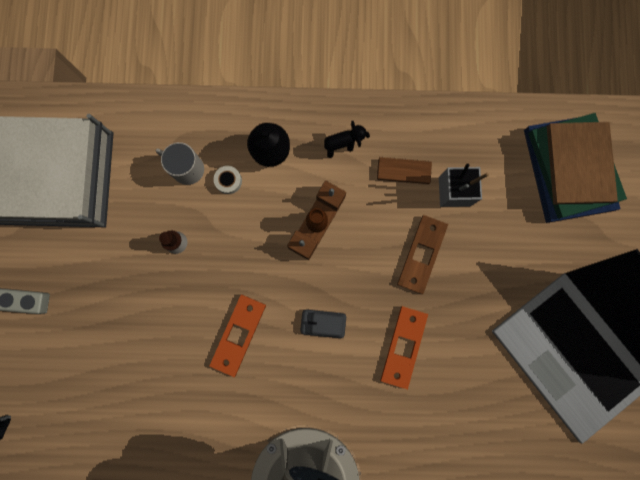

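Cover candidates (top view): brown holed plate (423,254); orange look-alikes (238,335) and (404,347); plain slat (404,170). I choose the brown one with the square hole, since it matches the description. For the stopper there is the dark one in the white cup at (172,241) and the bottle neck at (317,220). The white ring at (227,179) is the tape. Next I check these in one close crop.

```bash
python3 - <<'E'
import cv2,numpy as np
t=cv2.imread("pics/top0.png");s=cv2.imread("pics/scene0.png")
c=lambda im,x,y:cv2.resize(im[y:y+75,x:x+100],(400,300),interpolation=cv2.INTER_CUBIC)
a=np.vstack([np.hstack([c(t,375,217),c(t,267,182)]),np.hstack([c(t,125,205),c(s,262,235)])])
cv2.imwrite("pics/crop1.png",a)
E
```

```text
(no output)
```

View pics/crop1.png

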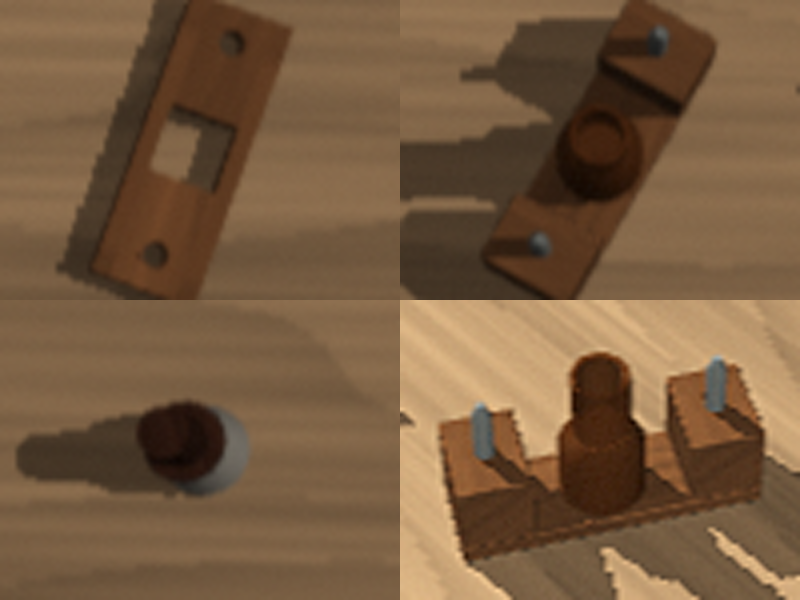

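The crop confirms it: the cover is the brown plate with the square hole and two round holes. The caddy has its bottle and two bluish pins, and the dark stopper stands in the white cup. Next I measure.

```bash
cat > h.py <<'E'
import cv2,numpy as np
from cell import get_obs,snapshot
def grab(n,save=None):
    s=snapshot(n); s["f"]=240/np.tan(np.radians(s["fovy"])/2); s["R"]=np.array(s["R"]);s["t"]=np.array(s["t"])
    s["hsv"]=cv2.cvtColor(s["image"],cv2.COLOR_RGB2HSV)
    if save: cv2.imwrite(f"pics/{save}.png",s["image"][:,:,::-1])
    return s
def cast(s,uv,z):
    uv=np.atleast_2d(np.asarray(uv,float)); d=np.c_[(uv[:,0]-s["cx"])/s["f"],(uv[:,1]-s["cy"])/s["f"],np.ones(len(uv))]@s["R"]
    c=-s["R"].T@s["t"]; return (c+d*((z-c[2])/d[:,2])[:,None])[:,:2]
def proj(s,X):
    p=np.atleast_2d(X)@s["R"].T+s["t"]; return np.c_[s["cx"]+s["f"]*p[:,0]/p[:,2],s["cy"]+s["f"]*p[:,1]/p[:,2]]
def blobs(m,box,amin=8):
    x0,y0,x1,y1=box; mm=np.zeros_like(m,np.uint8); mm[y0:y1,x0:x1]=m[y0:y1,x0:x1]
    n,l,st,c=cv2.connectedComponentsWithStats(mm,connectivity=8)
    return [(st[i,4],c[i],st[i,:4],l==i) for i in range(1,n) if st[i,4]>=amin]
E
python3 - <<'E'
from h import *
np.set_printoptions(precision=1,suppress=True)
T=grab("top");S=grab("scene")
for s in (T,S): print("cam",-s["R"].T@s["t"])
for s,box in((T,(267,175,367,265)),(S,(262,235,362,305))):
    h,sa,v=cv2.split(s["hsv"]); m=((h>85)&(h<130)&(sa>35)).astype(np.uint8)
    for a,c,st,l in blobs(m,box): print("pin",a,c,st,"z79:",cast(s,c,79)[0])
for s,box in((T,(375,205,465,300)),(S,(225,185,315,240))):
    h,sa,v=cv2.split(s["hsv"])
    for p in ((390,245),(435,230),(423,240),(423,256)) if s is T else ((240,220),(290,205),(268,222)): print("hsv",p,s["hsv"][p[1],p[0]])
for p in ((410,290),(380,260),(455,260)): print("desk",T["hsv"][p[1],p[0]])
for p in ((172,238),(178,246),(186,244),(150,242),(317,215),(190,260)): print("st",p,T["hsv"][p[1],p[0]])
for p in ((452,340),(446,350),(445,365),(312,256),(312,280)): print("stS",p,S["hsv"][p[1],p[0]])
E
```

```text
cam [ 410.3  -23.6 1221.2]
cam [1056.6  499.8  855.3]
hsv (390, 245) [ 16 116 128]
hsv (435, 230) [ 12 164  70]
hsv (423, 240) [ 12 168  88]
hsv (423, 256) [ 15 116  88]
hsv (240, 220) [ 13 156 150]
hsv (290, 205) [ 13 163  69]
hsv (268, 222) [ 14 155  84]
desk [ 14 125  55]
desk [ 14 112 132]
desk [ 16 113 135]
st (172, 238) [  9 156  31]
st (178, 246) [ 9 97 50]
st (186, 244) [ 17  41 113]
st (150, 242) [ 14 112  66]
st (317, 215) [ 12 198  67]
st (190, 260) [ 15 113 122]
stS (452, 340) [  8 169  65]
stS (446, 350) [  8 142  36]
stS (445, 365) [ 22  29 133]
stS (312, 256) [ 12 184  72]
stS (312, 280) [ 11 196  69]
```

```bash
python3 - <<'E'
from h import *
np.set_printoptions(precision=1,suppress=True)
T=grab("top");S=grab("scene")
P={}
for n,s,box in(("T",T,(267,175,367,265)),("S",S,(262,235,362,305))):
    im=s["image"].astype(int); m=(im[:,:,2]>im[:,:,0]+3).astype(np.uint8)
    for a,c,st,l in blobs(m,box,5): print(n,"pin",a,c,st,"z79:",cast(s,c,79)[0],"z60/100 px",proj(s,np.r_[cast(s,c,79)[0],60]),proj(s,np.r_[cast(s,c,79)[0],100]))
for n,s,box in(("T",T,(375,205,465,300)),("S",S,(225,190,315,240))):
    h,sa,v=cv2.split(s["hsv"]); m=((sa>138)&(v>50)).astype(np.uint8)
    b=max(blobs(m,box,100),key=lambda b:b[0]); mm=b[3].astype(np.uint8)
    print(n,"cover area",b[0],b[2])
    cs,hi=cv2.findContours(mm,cv2.RETR_CCOMP,cv2.CHAIN_APPROX_NONE)
    for c,hh in zip(cs,hi[0]):
        w=cast(s,c[:,0,:],16).astype(np.float32)
        if len(w)<4: continue
        r=cv2.minAreaRect(w); print("  ",len(w),"hole" if hh[3]>=0 else "outer",r, "mean px",c[:,0].mean(0))
    cv2.imwrite(f"pics/m{n}.png",mm*255)
for n,s,box in(("T",T,(140,215,200,265)),("S",S,(425,325,470,380))):
    im=s["image"].astype(int); h,sa,v=cv2.split(s["hsv"]); 
    m=((h<12)&(v<90)&(sa>80)).astype(np.uint8)
    for a,c,st,l in blobs(m,box,20): print(n,"stopper",a,c,st, cast(s,c,60))
    m=((sa<70)&(v>60)).astype(np.uint8)
    for a,c,st,l in blobs(m,box,20): print(n,"cup",a,c,st, cast(s,c,20))
E
```

```text
S pin 7 [339. 255.] [339 252   1   7] z79: [546.4  17.7] z60/100 px [[338.8 260.5]] [[339.2 248.7]]
S pin 5 [342. 257.] [342 255   1   5] z79: [545.8  26.7] z60/100 px [[341.7 262.5]] [[342.3 250.7]]
T cover area 1727 [397 215  51  79]
   186 outer ((532.9125366210938, -265.6102294921875), (66.24311065673828, 180.70428466796875), 70.24967193603516) mean px [422.4 254.1]
   16 hole ((470.0358581542969, -243.11654663085938), (13.248260498046875, 13.575584411621094), 45.63997268676758) mean px [413.  280.1]
   63 hole ((533.151123046875, -265.3494567871094), (44.706722259521484, 45.28118896484375), 70.5211410522461) mean px [422.6 253.8]
   19 hole ((597.6698608398438, -289.3736877441406), (15.168476104736328, 17.381595611572266), 45.82373809814453) mean px [432.3 227.4]
S cover area 1239 [233 196  71  37]
   158 outer ((535.449462890625, -260.227783203125), (79.76066589355469, 182.14454650878906), 70.03218841552734) mean px [267.6 213.8]
   40 hole ((535.7088623046875, -260.0381164550781), (33.781917572021484, 43.83161926269531), 71.32090759277344) mean px [268.4 213.2]
T stopper 324 [170.1 239.8] [159 231  22  20] [[547.  324.9]]
T cup 126 [181.7 243.3] [175 232  12  22] [[543.8 308.9]]
S stopper 499 [449.1 348.5] [437 334  23  29] [[551.8 329. ]]
S cup 346 [443.  364.6] [431 349  29  26] [[565.3 333.6]]
```

```bash
python3 - <<'E'
from h import *
np.set_printoptions(precision=1,suppress=True)
T=grab("top");S=grab("scene")
def isect(a,b):
    L=[]
    for s,c in((T,a),(S,b)):
        p=(-s["R"].T@s["t"])[:2]; d=cast(s,c,60)[0]-p; n=np.array([-d[1],d[0]])/np.hypot(*d); L.append((n,n@p))
    return np.linalg.solve([L[0][0],L[1][0]],[L[0][1],L[1][1]])
res={}
for n,s,box in(("T",T,(267,175,367,265)),("S",S,(262,235,362,305))):
    h,sa,v=cv2.split(s["hsv"]); m=((sa<95)&(v>40)).astype(np.uint8)
    for a,c,st,l in blobs(m,box,6): print(n,"pin",a,c,st,cast(s,c,79)[0])
st={}
for n,s,box in(("T",T,(140,215,200,265)),("S",S,(425,325,470,380))):
    h,sa,v=cv2.split(s["hsv"]); m=((h<12)&(v<90)&(sa>80)).astype(np.uint8)
    b=max(blobs(m,box,20),key=lambda b:b[0]); st[n]=b[1]
    if n=="S":
        for r in range(334,363,2):
            x=np.flatnonzero(b[3][r]); print(r,x.min() if len(x) else 0,x.max() if len(x) else 0)
print("stopper",isect(st["T"],st["S"]))
# bottle bore/body dark saturated
for n,s,box in(("T",T,(300,200,335,240)),("S",S,(298,245,328,292))):
    h,sa,v=cv2.split(s["hsv"]); m=((sa>178)).astype(np.uint8)
    for a,c,b,l in blobs(m,box,20): print(n,"bottle",a,c,b); st[n]=c
for y in range(182,262,2): print("".join("#" if T["hsv"][y,x,1]>178 else "o" if T["hsv"][y,x,1]>138 else "." if T["hsv"][y,x,1]>95 else "P" for x in range(280,352)))
E
```

```text
T pin 22 [331.5 191. ] [329 188   5   8] [666.5 -44.3]
T pin 22 [301.7 242.5] [299 240   6   6] [545.8  20.9]
S pin 70 [340.3 255.3] [338 248   6  15] [544.9  20.5]
S pin 71 [282.1 267.2] [279 260   7  15] [664.1 -43.7]
334 448 454
336 446 457
338 445 459
340 445 459
342 441 459
344 439 459
346 438 458
348 437 458
350 437 459
352 437 459
354 438 459
356 439 458
358 440 458
360 443 456
362 447 452
stopper [547.8 327.6]
T bottle 420 [316.6 220. ] [306 207  22  25]
S bottle 660 [311.8 269.9] [302 248  22  41]
............................................ooooo.......................
...........................................oooooooooo...................
..........................................oooooooooooooo................
........................................oooooooooo.P..ooooo.............
.......................................ooooooooooPPPPP.oooooooo.........
......................................oooooooooo.PPPPP.ooooooooooo......
.....................................ooooooooooooPPPPPoooooooooooo......
.....................................oooooooooooooo.ooooooooooooo.......
....
[... 1631 characters left out ...]
oooooooooo.................................
........ooooooooooo.PPPPPooooooooooooo..................................
........ooooooooooooo...ooooooooooooo...................................
.........ooooooooooooooooooooooooooo....................................
............ooooooooooooooooooooooo.....................................
................ooooooooooooooooo.......................................
...................ooooooooooooo........................................
.......................oooooooo.........................................
..........................oooo..........................................
........................................................................
```

```bash
cat >> h.py <<'E'
from scipy.spatial.transform import Rotation as Ro
def go(x,y,z,yang=None):
    """remaining turn (tool z) in shares, then shift in tool axes after that turn, in shares of 40 mm"""
    o=get_obs(); R=Ro.from_rotvec(o["orientation"]).as_matrix()
    ya=np.degrees(np.arctan2(R[1,1],R[0,1])); a=0 if yang is None else -((yang-ya+90)%180-90)
    R2=R@Ro.from_rotvec([0,0,np.radians(a)]).as_matrix()
    tilt=R.T@[0,0,-1.]
    print("t",round(o["time_s"],2),"pos",np.round(o["ee_pos"],1),"yang",round(ya,2),"tilt(deg xy)",np.round(np.degrees(tilt[:2]),2),"F",np.round(o["ft_force"],1),"grip",round(o["grip_width"],3),round(o["gripper_force"],1))
    print("turn z share",round(a/45,3),"shift shares",np.round(R2.T@(np.array([x,y,z])-o["ee_pos"])/40,3))
E
python3 - <<'E'
from h import *
go(533.2,-265.7,120,70.1)
S=grab("scene");T=grab("top")
for s in(S,T): print(np.round(proj(s,[[548,328,0],[548,328,40],[548,328,46],[548,328,86],[548,328+15,86],[548,328-24,43],[548,328+24,43]]),1).tolist())
E
```

```text
t 0.4 pos [195.9 593.5 231.2] yang 71.74 tilt(deg xy) [-0.    0.01] F [-0.2 -0.4 -0.2] grip 1.002 0.0
turn z share 0.036 shift shares [-15.241 -17.326   2.781]
[[444.0, 362.4], [447.8, 352.3], [448.4, 350.7], [452.5, 339.9], [459.1, 344.9], [438.3, 343.8], [458.2, 359.4]]
[[176.1, 242.4], [171.3, 240.4], [170.6, 240.1], [165.4, 237.9], [158.7, 237.7], [181.2, 240.5], [160.7, 240.0]]
```

```bash
python3 -m pendant '[[0,0,0,0,0,0.036,1],[-0.8,-0.9,0,0,0,0,1],[-0.8,-0.9,0,0,0,0,1],[-0.8,-0.9,0,0,0,0,1],[-0.8,-0.9,0,0,0,0,1],[-0.8,-0.9,0,0,0,0,1],[-0.8,-0.9,0,0,0,0,1],[-0.8,-0.9,0,0,0,0,1],[-0.8,-0.9,0,0,0,0,1],[-0.8,-0.9,0,0,0,0,1]]' 40; python3 -c "
from h import *
go(533.2,-265.7,120,70.1)"
```

```text
time_s: 1.75
ee_pos: [357.0, 189.5, 231.6]
orientation: [0.544, 3.093, 0.001]
ft_force: [1.0, -0.2, -0.3]
grip_width: 0.998
gripper_force: 0.0
t 1.75 pos [357.  189.5 231.6] yang 70.06 tilt(deg xy) [ 0.04 -0.04] F [ 1.  -0.2 -0.3] grip 0.998 0.0
turn z share -0.001 shift shares [-8.014 -9.203  2.789]
```

```bash
python3 -m pendant '[[-0.8,-0.9,0,0,0,0,1],[-0.8,-0.9,0,0,0,0,1],[-0.8,-0.9,0,0,0,0,1],[-0.8,-0.9,0,0,0,0,1],[-0.8,-0.9,0,0,0,0,1],[-0.8,-0.9,0,0,0,0,1],[-0.8,-0.9,0,0,0,0,1],[-0.8,-0.9,0,0,0,0,1],[-0.8,-0.9,0.5,0,0,0,1],[-0.8,-0.9,0.5,0,0,0,1]]' 40; python3 -m pendant '[[0,0,0.5,0,0,0,1],[0,0,0.5,0,0,0,1],[0,0,0,0,0,0,1]]'; python3 -c "
from h import *
go(533.2,-265.7,60,70.1)"
```

```text
time_s: 3.0
ee_pos: [535.7, -258.3, 191.1]
orientation: [0.545, 3.093, -0.0]
ft_force: [0.8, 0.6, 0.9]
grip_width: 1.0
gripper_force: 0.0
time_s: 3.38
ee_pos: [533.9, -256.2, 149.9]
orientation: [-0.544, -3.091, -0.001]
ft_force: [0.5, -0.2, -0.2]
grip_width: 1.0
gripper_force: 0.0
t 3.38 pos [ 533.9 -256.2  149.9] yang 70.05 tilt(deg xy) [-0.18 -0.02] F [ 0.5 -0.2 -0.2] grip 1.0 0.0
turn z share -0.001 shift shares [-0.071 -0.231  2.247]
```

```bash
python3 -m pendant '[[-0.07,-0.23,0.7,0,0,0,1],[0,0,0.8,0,0,0,1],[0,0,0.7,0,0,0,1],[0,0,0.5,0,0,0,1],[0,0,0.4,0,0,0,1],[0,0,0,0,0,0,1]]'; python3 -c "
from h import *
go(533.2,-265.7,-2,70.1)
S=grab('scene','s2'); x,y=proj(S,[533,-265,20])[0].astype(int)
cv2.imwrite('pics/s2c.png',cv2.resize(S['image'][y-60:y+45,x-70:x+70,::-1],(800,600),interpolation=cv2.INTER_CUBIC))"
```

```text
time_s: 4.12
ee_pos: [534.1, -265.9, 26.6]
orientation: [-0.542, -3.093, -0.001]
ft_force: [0.4, 0.8, 0.0]
grip_width: 1.0
gripper_force: 0.0
t 4.12 pos [ 534.1 -265.9   26.6] yang 70.11 tilt(deg xy) [-0.08 -0.01] F [0.4 0.8 0. ] grip 1.0 0.0
turn z share 0.0 shift shares [ 0.022 -0.004  0.716]
```

View pics/s2c.png

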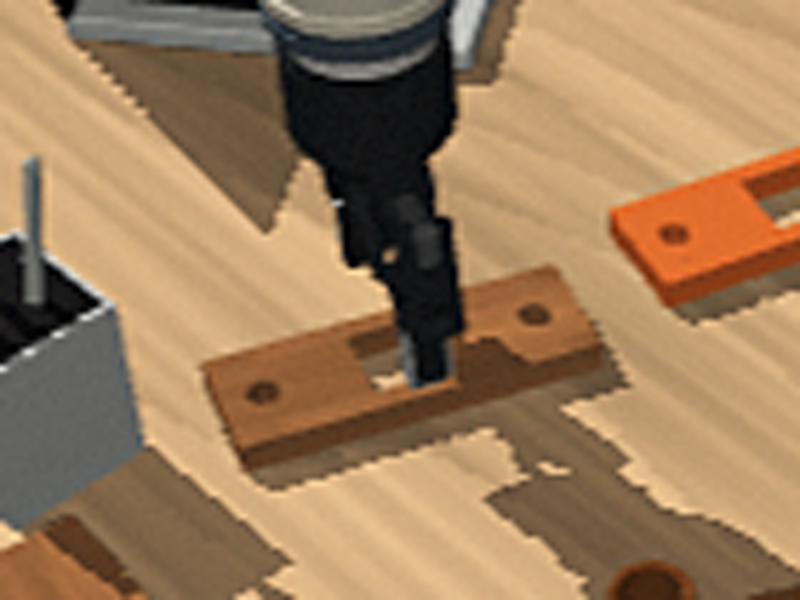

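The near finger stands just in front of the plate's long edge at mid-length, beside the square hole, which is as planned. I descend in small steps and watch the force.

```bash
python3 -m pendant '[[0.02,0,0.3,0,0,0,1],[0,0,0.3,0,0,0,1],[0,0,0,0,0,0,1]]';python3 -m pendant '[[0,0,0.1,0,0,0,1],[0,0,0,0,0,0,1]]'; python3 -m pendant '[[0,0,0,0,0,0,0.6],[0,0,0,0,0,0,0.6],[0,0,0,0,0,0,0.6],[0,0,0,0,0,0,0.6],[0,0,0,0,0,0,0.6]]' 40; python3 -c "
from h import *
go(533.2,-265.7,-2,70.1)"
```

```text
time_s: 4.55
ee_pos: [532.9, -265.5, 2.2]
orientation: [-0.542, -3.093, -0.001]
ft_force: [0.4, 0.2, -0.5]
grip_width: 0.999
gripper_force: 0.0
time_s: 4.8
ee_pos: [533.7, -265.8, -0.8]
orientation: [-0.542, -3.094, -0.0]
ft_force: [0.1, 0.8, -0.4]
grip_width: 1.001
gripper_force: 0.0
time_s: 5.42
ee_pos: [533.9, -266.0, -0.2]
orientation: [0.542, 3.094, -0.0]
ft_force: [-0.6, 0.0, 5.6]
grip_width: 0.732
gripper_force: 44.5
t 5.42 pos [ 5.339e+02 -2.660e+02 -2.000e-01] yang 70.11 tilt(deg xy) [0.03 0.01] F [-0.6  0.   5.6] grip 0.732 44.5
turn z share 0.0 shift shares [0.02  0.001 0.045]
```

```bash
python3 -m pendant '[[0,0,-0.2,0,0,0,0.6],[0,0,-0.5,0,0,0,0.6],[0,0,-0.8,0,0,0,0.6],[0,0,-0.9,0,0,0,0.6],[0,0,-0.9,0,0,0,0.6],[0,0,-0.8,0,0,0,0.6],[0,0,-0.3,0,0,0,0.6],[0,0,0,0,0,0,0.6]]' 60; python3 -c "
from h import *
go(605.3,-11.6,170,61.7)
"
```

```text
time_s: 6.42
ee_pos: [533.9, -265.9, 176.1]
orientation: [0.542, 3.093, -0.001]
ft_force: [0.5, -0.0, -1.3]
grip_width: 0.727
gripper_force: 67.6
t 6.42 pos [ 533.9 -265.9  176.1] yang 70.12 tilt(deg xy) [0.09 0.01] F [ 0.5 -0.  -1.3] grip 0.727 67.6
turn z share 0.187 shift shares [1.444 6.444 0.15 ]
```

```bash
python3 -m pendant '[[0,0,0,0,0,0.187,0.6],[0.2,0.8,0,0,0,0,0.6],[0.2,0.8,0,0,0,0,0.6],[0.2,0.8,0,0,0,0,0.6],[0.2,0.8,0,0,0,0,0.6],[0.2,0.8,0,0,0,0,0.6],[0.2,0.8,0,0,0,0,0.6],[0.2,0.8,0,0,0,0,0.6],[0.04,0.8,0,0,0,0,0.6],[0,0.04,0,0,0,0,0.6]]'; python3 -m pendant '[[0,0,0,0,0,0,0.6],[0,0,0,0,0,0,0.6]]' ; cat > look.py <<'E'
from h import *
import sys
go(605.3,-11.6,170,61.7)
T=grab("top");S=grab("scene",sys.argv[1]); p=get_obs()["ee_pos"]; zt=p[2]+float(sys.argv[2])
ca=[]
for n,s in(("T",T),("S",S)):
    x,y=proj(s,[p[0],p[1],zt])[0].astype(int)
    x0,y0=x-70,y-52
    ca.append(cv2.resize(s["image"][y0:y0+105,x0:x0+140,::-1],(400,300),interpolation=cv2.INTER_CUBIC))
    h,sa,v=cv2.split(s["hsv"]); m=((sa>138)&(v>45)&(h<20)).astype(np.uint8)
    b=max(blobs(m,(x0,y0,x0+140,y0+105),50),key=lambda b:b[0]); print(n,"blob",b[0],b[2])
    cs,hi=cv2.findContours(b[3].astype(np.uint8),cv2.RETR_CCOMP,cv2.CHAIN_APPROX_NONE)
    for c,hh in zip(cs,hi[0]):
        if len(c)<8: continue
        w=cast(s,c[:,0],zt).astype(np.float32); r=cv2.minAreaRect(w); print("  ","hole" if hh[3]>=0 else "outer",len(c),c[:,0].mean(0).round(1),np.round(r[0],1),np.round(r[1],1),round(r[2],1))
cv2.imwrite(f"pics/{sys.argv[1]}c.png",np.hstack(ca))
E
python3 look.py a 16
```

```text
time_s: 7.68
ee_pos: [604.9, -10.0, 173.5]
orientation: [-0.764, -3.045, 0.0]
ft_force: [-0.2, -1.3, -1.8]
grip_width: 0.729
gripper_force: 67.6
time_s: 7.92
ee_pos: [604.5, -12.5, 174.7]
orientation: [-0.769, -3.045, 0.001]
ft_force: [-0.8, -0.1, -1.5]
grip_width: 0.725
gripper_force: 67.6
t 7.92 pos [604.5 -12.5 174.7] yang 61.66 tilt(deg xy) [-0.06  0.04] F [-0.8 -0.1 -1.5] grip 0.725 67.6
turn z share -0.001 shift shares [-0.007  0.03   0.117]
T blob 797 [284 208  47  28]
   outer 111 [306.5 224.9] [565.3   5.9] [80.6 61.3] 71.1
S blob 1284 [272 248  81  30]
   outer 281 [313.  267.1] [670.7  64.5] [ 74.  152.6] 46.5
   hole 10 [322.  270.5] [671.3  93.1] [12.4  3.8] 46.4
```

View pics/ac.png

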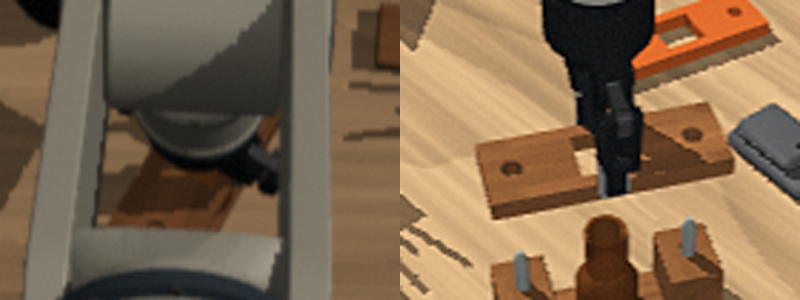

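The scene view (right) shows the cover held level above the caddy. Its holes are at about crop (511,167) and (692,134), and the bottle and pins are below. The top view is blocked by the arm, so I measure the holes in the scene view.

```bash
cat > holes.py <<'E'
from h import *
import sys
S=grab("scene"); p=get_obs()["ee_pos"]; zt=p[2]+16; R=Ro.from_rotvec(get_obs()["orientation"]).as_matrix(); ax=R[:2,0]; H=[]
for sg in (1,-1):
    e=np.r_[p[:2]+sg*68*ax,zt]; u,v=np.round(proj(S,e)[0]).astype(int)
    g=cv2.cvtColor(S["image"],cv2.COLOR_RGB2GRAY).astype(float)[v-6:v+7,u-7:u+8]
    med=np.median(g); w=np.clip(med*0.8-g,0,None); n,l,st,c=cv2.connectedComponentsWithStats((w>0).astype(np.uint8))
    i=min(range(1,n),key=lambda i:np.hypot(*(c[i]-[7,6]))-0.1*min(st[i,4],20)); w=w*(l==i)
    yy,xx=np.mgrid[v-6:v+7,u-7:u+8]; q=np.array([(w*xx).sum(),(w*yy).sum()])/w.sum()
    k=cast(S,q,zt)[0]; H.append(k); print("expected",e[:2].round(1),"hole px",q.round(2),"n",st[i,4],"world",k.round(1))
H=np.array(H); c=H.mean(0); d=H[0]-H[1]; print("centre",c.round(1),"len",np.hypot(*d).round(1),"cover yaw",np.degrees(np.arctan2(-d[1]*np.sign(-d[0])*-1,abs(d[0]))).round(2),"minus TCP in tool xy",(R.T@np.r_[c-p[:2],0])[:2].round(1))
E
python3 holes.py
```

```text
expected [545.1  19.9] hole px [341.77 219.68] n 29 world [545.1  20.5]
expected [664.7 -44.7] hole px [278.37 231.47] n 33 world [664.5 -44.3]
centre [604.8 -11.9] len 135.8 cover yaw 28.51 minus TCP in tool xy [0.3 0.4]
```

```bash
python3 -m pendant '[[0,0.01,0.4,0,0,0,0.6],[0,0,0.5,0,0,0,0.6],[0,0,0.4,0,0,0,0.6],[0,0,0.3,0,0,0,0.6],[0,0,0,0,0,0,0.6],[0,0,0,0,0,0,0.6]]'; python3 holes.py;  python3 -c "
from h import *
go(605.1,-11.7,100,61.7)
"
```

```text
time_s: 8.82
ee_pos: [605.7, -11.4, 111.7]
orientation: [0.768, 3.046, 0.0]
ft_force: [0.7, -0.3, -1.6]
grip_width: 0.728
gripper_force: 67.5
expected [546.   20.9] hole px [341.05 240.83] n 28 world [545.6  21.4]
expected [665.8 -43.6] hole px [280.38 252.7 ] n 29 world [665.3 -43.4]
centre [605.4 -11. ] len 136.1 cover yaw 28.43 minus TCP in tool xy [0.6 0.1]
t 8.88 pos [605.9 -11.4 111.9] yang 61.7 tilt(deg xy) [ 0.06 -0.03] F [ 0.  -0.3 -0.8] grip 0.727 67.5
turn z share 0.0 shift shares [ 0.014 -0.017  0.298]
```

```bash
python3 -m pendant '[[0,-0.015,0.1,0,0,0,0.6],[0,0,0.15,0,0,0,0.6],[0,0,0.15,0,0,0,0.6],[0,0,0.15,0,0,0,0.6],[0,0,0.1,0,0,0,0.6],[0,0,0,0,0,0,0.6],[0,0,0,0,0,0,0.6]]'; python3 holes.py
```

```text
time_s: 9.75
ee_pos: [605.2, -11.9, 85.4]
orientation: [0.768, 3.046, 0.0]
ft_force: [-0.1, -0.3, -1.6]
grip_width: 0.73
gripper_force: 67.5
expected [545.4  20.3] hole px [340.61 248.25] n 18 world [544.1  19.7]
expected [665.1 -44.1] hole px [281.44 260.29] n 22 world [663.8 -44.2]
centre [604.  -12.3] len 135.7 cover yaw 28.08 minus TCP in tool xy [ 1.  -0.9]
```

```bash
python3 -m pendant '[[0,0,0.12,0,0,0,0.6],[0,0,0.15,0,0,0,0.6],[0,0,0.15,0,0,0,0.6],[0,0,0.12,0,0,0,0.6],[0,0,0,0,0,0,0.6],[0,0,0,0,0,0,0.6]]'; python3 -m pendant '[[0,0,0.05,0,0,0,0.6],[0,0,0,0,0,0,0.6]]';python3 -m pendant '[[0,0,0.04,0,0,0,0.6],[0,0,0,0,0,0,0.6],[0,0,0,0,0,0,0.6]]'
```

```text
time_s: 10.55
ee_pos: [605.2, -11.9, 63.7]
orientation: [0.768, 3.046, 0.0]
ft_force: [0.8, 0.6, -0.7]
grip_width: 0.73
gripper_force: 67.5
time_s: 10.8
ee_pos: [605.0, -11.9, 61.7]
orientation: [-0.768, -3.046, 0.0]
ft_force: [0.0, -0.6, -1.6]
grip_width: 0.726
gripper_force: 67.5
time_s: 11.18
ee_pos: [605.0, -11.9, 60.1]
orientation: [-0.768, -3.046, 0.0]
ft_force: [-0.1, -0.1, -0.9]
grip_width: 0.728
gripper_force: 67.6
```

```bash
for i in 1 2 3; do python3 -m pendant '[[0,0,0.025,0,0,0,0.6],[0,0,0,0,0,0,0.6],[0,0,0,0,0,0,0.6]]' | egrep "ee_pos|ft_f"; done
```

```text
ee_pos: [605.1, -11.9, 60.0]
ft_force: [-3.6, 0.3, 8.5]
ee_pos: [605.1, -11.9, 60.0]
ft_force: [-6.9, 0.2, 19.2]
ee_pos: [605.1, -11.9, 59.9]
ft_force: [-10.5, -0.0, 29.6]
```

```bash
python3 -m pendant '[[0,0,-0.06,0,0,0,0.6],[0,0,0,0,0,0,0.6],[0,0,0,0,0,0,0.73]]' 20; python3 -m pendant '[[0,0,0,0,0,0,0.78],[0,0,0,0,0,0,0.85],[0,0,0,0,0,0,0.95],[0,0,0,0,0,0,1],[0,0,0,0,0,0,1],[0,0,0,0,0,0,1]]'; python3 -m pendant '[[0,0,-0.2,0,0,0,1],[0,0,-0.5,0,0,0,1],[0,0,-0.8,0,0,0,1],[0,0,-0.8,0,0,0,1],[0,0,-0.8,0,0,0,1],[0,0,-0.5,0,0,0,1],[0,0,0,0,0,0,1]]'; python3 -c "
from h import *
go(548,328,200,61.7)
S=grab('scene','s3')
cv2.imwrite('pics/s3c.png',cv2.resize(S['image'][215:320,240:380,::-1],(800,600),interpolation=cv2.INTER_CUBIC))"
```

```text
time_s: 12.68
ee_pos: [605.4, -11.9, 59.9]
orientation: [0.768, 3.046, 0.0]
ft_force: [-2.2, -0.7, 7.6]
grip_width: 0.737
gripper_force: 56.4
time_s: 13.42
ee_pos: [605.0, -11.9, 59.5]
orientation: [-0.768, -3.046, -0.0]
ft_force: [0.6, -0.6, -0.4]
grip_width: 0.998
gripper_force: 0.0
time_s: 14.3
ee_pos: [606.4, -11.9, 206.6]
orientation: [0.767, 3.042, 0.002]
ft_force: [0.4, -0.3, -0.2]
grip_width: 1.001
gripper_force: 0.0
t 14.3 pos [606.4 -11.9 206.6] yang 61.7 tilt(deg xy) [ 0.25 -0.12] F [ 0.4 -0.3 -0.2] grip 1.001 0.0
turn z share 0.0 shift shares [5.314 6.79  0.156]
```

View pics/s3c.png

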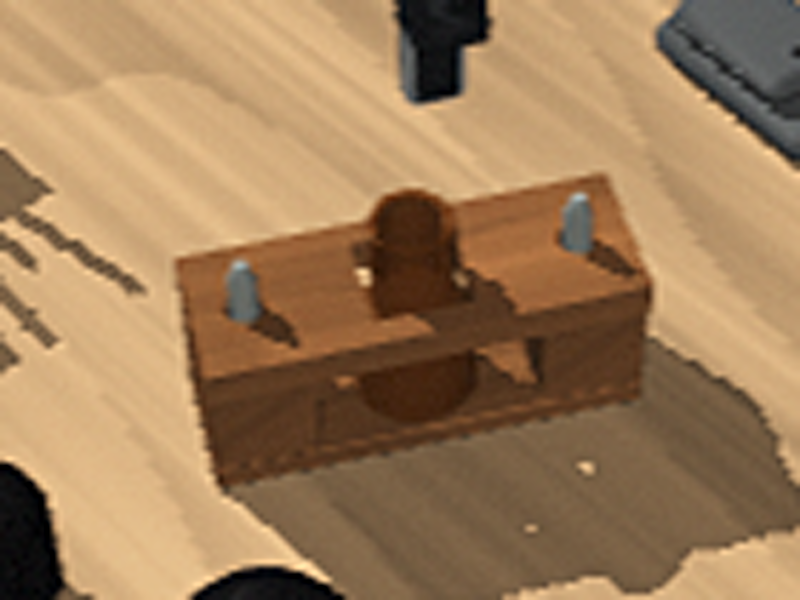

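The cover lies flush: both pins stand clear at crop (242,290) and (578,222), the neck comes through the square hole, and there is no gap at the blocks. Next is the stopper.

```bash
python3 -m pendant '[[0.66,0.85,0,0,0,0,1],[0.66,0.85,0,0,0,0,1],[0.66,0.85,0,0,0,0,1],[0.66,0.85,0,0,0,0,1],[0.66,0.85,0,0,0,0,1],[0.66,0.85,0,0,0,0,1],[0.66,0.85,0,0,0,0,1],[0.66,0.85,0,0,0,0,1],[0,0,0,0,0,0,1],[0,0,0,0,0,0,1]]'; python3 -c "
from h import *
go(548,328,110,61.7)"
```

```text
time_s: 15.6
ee_pos: [547.5, 327.1, 202.5]
orientation: [-0.767, -3.046, 0.002]
ft_force: [0.5, 0.4, -0.2]
grip_width: 0.999
gripper_force: 0.0
t 15.6 pos [547.5 327.1 202.5] yang 61.74 tilt(deg xy) [-0.03  0.1 ] F [ 0.5  0.4 -0.2] grip 0.999 0.0
turn z share 0.001 shift shares [-1.000e-03  3.000e-02  2.314e+00]
```

```bash
python3 -m pendant '[[0,0.02,0.4,0,0,0,1],[0,0,0.7,0,0,0,1],[0,0,0.7,0,0,0,1],[0,0,0.7,0,0,0,1],[0,0,0.6,0,0,0,1],[0,0,0.4,0,0,0,1],[0,0,0.25,0,0,0,1],[0,0,0,0,0,0,1],[0,0,0,0,0,0,1]]'; python3 -c "
from h import *
go(548,328,52,61.7)
S=grab('scene','s4');x,y=449,345
cv2.imwrite('pics/s4c.png',cv2.resize(S['image'][y-45:y+45,x-60:x+60,::-1],(800,600),interpolation=cv2.INTER_CUBIC))"
```

```text
time_s: 16.73
ee_pos: [548.9, 328.7, 54.2]
orientation: [0.768, 3.045, 0.001]
ft_force: [0.0, 0.2, -0.0]
grip_width: 0.998
gripper_force: 0.0
t 16.73 pos [548.9 328.7  54.2] yang 61.7 tilt(deg xy) [ 0.04 -0.06] F [ 0.   0.2 -0. ] grip 0.998 0.0
turn z share -0.0 shift shares [ 0.013 -0.027  0.056]
```

View pics/s4c.png

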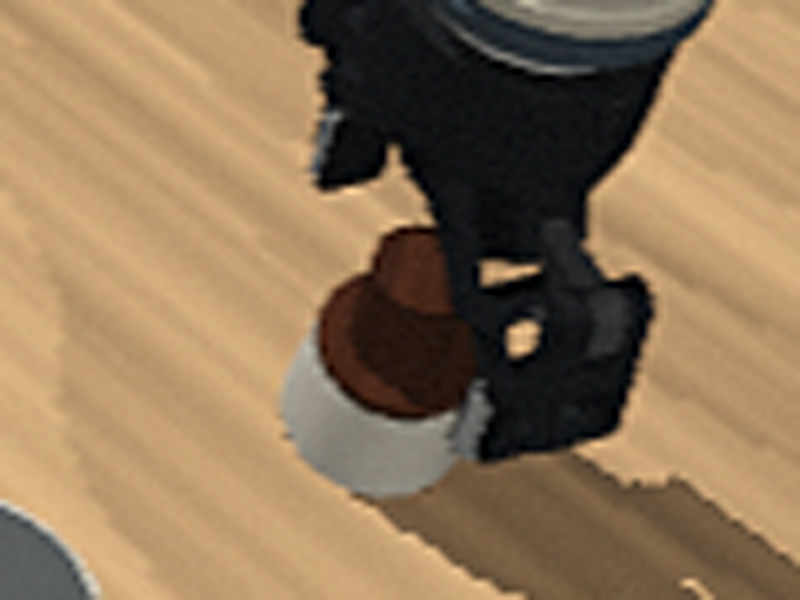

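The fingers straddle the stopper's grip, with the left fingertip at crop (340,160) and the right at (475,420). I close them.

```bash
python3 -m pendant '[[0.01,-0.02,0,0,0,0,0.6],[0,0,0,0,0,0,0.45],[0,0,0,0,0,0,0.38],[0,0,0,0,0,0,0.3],[0,0,0,0,0,0,0.2],[0,0,0,0,0,0,0.2],[0,0,0,0,0,0,0.2],[0,0,0,0,0,0,0.2]]' 35; python3 -m pendant '[[0,0,-0.05,0,0,0,0.2],[0,0,-0.15,0,0,0,0.2],[0,0,-0.4,0,0,0,0.2],[0,0,-0.7,0,0,0,0.2],[0,0,-0.7,0,0,0,0.2],[0,0,-0.7,0,0,0,0.2],[0,0,-0.6,0,0,0,0.2],[0,0,-0.3,0,0,0,0.2],[0,0,0,0,0,0,0.2],[0,0,0,0,0,0,0.2]]'; python3 -c "
from h import *
go(605.2,-11.9,200,61.7)"
```

```text
time_s: 17.77
ee_pos: [547.8, 328.0, 53.7]
orientation: [0.768, 3.046, 0.0]
ft_force: [-1.7, -0.0, 5.6]
grip_width: 0.331
gripper_force: 34.5
time_s: 19.02
ee_pos: [547.2, 327.6, 196.6]
orientation: [-0.768, -3.045, 0.002]
ft_force: [-0.5, -0.1, -1.2]
grip_width: 0.334
gripper_force: 34.6
t 19.02 pos [547.2 327.6 196.6] yang 61.7 tilt(deg xy) [-0.04  0.07] F [-0.5 -0.1 -1.2] grip 0.334 34.6
turn z share 0.0 shift shares [-5.301 -6.785 -0.081]
```

```bash
python3 -m pendant '[[-0.66,-0.85,0,0,0,0,0.2],[-0.66,-0.85,0,0,0,0,0.2],[-0.66,-0.85,0,0,0,0,0.2],[-0.66,-0.85,0,0,0,0,0.2],[-0.66,-0.85,0,0,0,0,0.2],[-0.66,-0.85,0,0,0,0,0.2],[-0.66,-0.85,0,0,0,0,0.2],[-0.67,-0.84,0,0,0,0,0.2],[0,0,0,0,0,0,0.2],[0,0,0,0,0,0,0.2]]'; python3 -c "
from h import *
go(605.2,-11.9,160,61.7)
S=grab('scene','s5');x,y=proj(S,[605,-12,140])[0].astype(int); print(x,y,proj(S,[605.2,-11.9,151]),proj(S,[605.2,-11.9,105]),proj(S,[605.2,-11.9,189]))
cv2.imwrite('pics/s5c.png',cv2.resize(S['image'][y-45:y+45,x-60:x+60,::-1],(800,600),interpolation=cv2.INTER_CUBIC))"
```

```text
time_s: 20.27
ee_pos: [604.7, -11.3, 196.6]
orientation: [-0.769, -3.044, 0.0]
ft_force: [0.8, -0.1, -0.9]
grip_width: 0.334
gripper_force: 34.8
t 20.27 pos [604.7 -11.3 196.6] yang 61.66 tilt(deg xy) [-0.09  0.02] F [ 0.8 -0.1 -0.9] grip 0.334 34.8
turn z share -0.001 shift shares [-0.021 -0.007  0.914]
310 242 [[310.67688705 239.04386922]] [[311.05277977 253.49902001]] [[310.34677501 226.34923806]]
```

View pics/s5c.png

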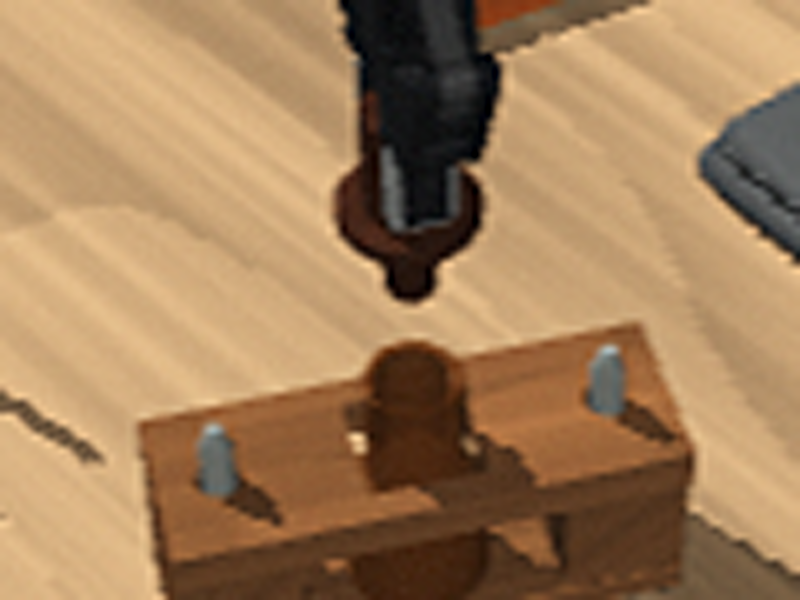

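The stopper hangs upright above the neck: foot at crop (411,288), mouth at (417,370), so it is offset by only about 1 mm. I lower it slowly.

```bash
python3 -m pendant '[[0.015,0,0.3,0,0,0,0.2],[0,0,0.4,0,0,0,0.2],[0,0,0.3,0,0,0,0.2],[0,0,0.2,0,0,0,0.2],[0,0,0.2,0,0,0,0.2],[0,0,0.15,0,0,0,0.2],[0,0,0,0,0,0,0.2]]'; python3 -m pendant '[[0,0,0.1,0,0,0,0.2],[0,0,0.1,0,0,0,0.2],[0,0,0.05,0,0,0,0.2],[0,0,0,0,0,0,0.2],[0,0,0,0,0,0,0.2]]'
```

```text
time_s: 21.2
ee_pos: [604.5, -11.3, 135.1]
orientation: [-0.768, -3.046, 0.0]
ft_force: [0.1, 0.6, -0.3]
grip_width: 0.334
gripper_force: 34.8
time_s: 21.82
ee_pos: [604.8, -11.3, 125.6]
orientation: [0.768, 3.046, 0.0]
ft_force: [0.0, 0.7, -1.3]
grip_width: 0.333
gripper_force: 34.8
```

```bash
python3 -m pendant '[[0,0,0.06,0,0,0,0.2],[0,0,0.05,0,0,0,0.2],[0,0,0,0,0,0,0.2],[0,0,0,0,0,0,0.2]]'|egrep "ee|ft"; for i in 1 2 3; do python3 -m pendant '[[0,0,0.03,0,0,0,0.2],[0,0,0,0,0,0,0.2],[0,0,0,0,0,0,0.2]]' | egrep "ee_pos|ft_f"; done
```

```text
ee_pos: [604.7, -11.3, 121.1]
ft_force: [-0.4, 0.1, -0.5]
ee_pos: [604.7, -11.3, 119.9]
ft_force: [1.0, -0.4, -0.7]
ee_pos: [604.8, -11.3, 118.8]
ft_force: [-0.3, -0.4, 1.4]
ee_pos: [604.9, -11.3, 118.8]
ft_force: [-4.4, -0.3, 11.8]
```

Contact came at TCP z = 118.8, which is the expected home height (118.7). I release and retreat.

```bash
python3 -m pendant '[[0,0,-0.025,0,0,0,0.2],[0,0,0,0,0,0,0.2],[0,0,0,0,0,0,0.36]]' 20|egrep "ee|ft|gr"; python3 -m pendant '[[0,0,0,0,0,0,0.42],[0,0,0,0,0,0,0.55],[0,0,0,0,0,0,0.75],[0,0,0,0,0,0,1],[0,0,0,0,0,0,1],[0,0,0,0,0,0,1]]'|egrep "ee|ft|gr"; python3 -m pendant '[[0,0,-0.2,0,0,0,1],[0,0,-0.5,0,0,0,1],[0,0,-0.8,0,0,0,1],[0,0,-0.8,0,0,0,1],[0,0,-0.8,0,0,0,1],[0,0,-0.5,0,0,0,1],[0,0,0,0,0,0,1],[0,0,0,0,0,0,1]]'; python3 -c "
from h import *
S=grab('scene','s6');x,y=311,250
cv2.imwrite('pics/s6c.png',cv2.resize(S['image'][y-50:y+55,x-70:x+70,::-1],(800,600),interpolation=cv2.INTER_CUBIC))
print(proj(S,[605.2,-11.9,151]),proj(S,[605.2,-11.9,111]))"
```

```text
ee_pos: [604.7, -11.3, 118.3]
ft_force: [-0.0, 0.1, -0.7]
grip_width: 0.363
gripper_force: 0.0
ee_pos: [604.7, -11.3, 118.5]
ft_force: [-0.0, 0.1, 0.2]
grip_width: 1.001
gripper_force: 0.0
time_s: 25.58
ee_pos: [604.2, -11.3, 261.8]
orientation: [-0.768, -3.045, 0.0]
ft_force: [-1.1, -0.0, 0.9]
grip_width: 1.001
gripper_force: 0.0
[[310.67688705 239.04386922]] [[311.00514184 251.66707848]]
```

View pics/s6c.png

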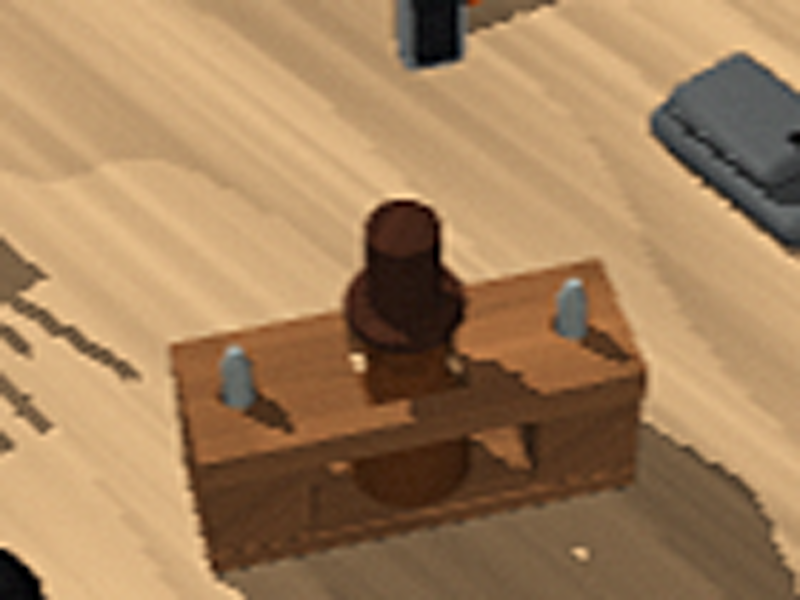

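The stopper stands upright at crop (405,275) with its collar on the rim. The cover is flush and the gripper is clear, so I hand in the job.

```bash
python3 -c "
from cell import job
print(job.sign_off())"
```

```text
the job is handed in; nothing more can be done
None
```

The caddy is back together and handed in: the cover lies flush over the neck and both pins, and the stopper stands upright with its collar on the rim; sign-off returned no verdict.

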